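Set and clamp the grinding angle rest

ROBOT

A 7-joint arm with a two-finger parallel gripper is mounted at the origin on the work surface. World frame = base frame: x ahead of the robot, y to its left, z up, the work surface at z = 0. Lengths are in m, angles in rad, forces in N, time in s.
With the tool pointing down it reaches from about 0.4 to 0.875 m from the base axis. Payload 19.3 kg.
Tool frame: the origin (TCP) lies on the mounting face of the last link; the fingertips stand arm.finger_overhang ahead of it and the grasp point (between the pads) lies 155 mm ahead of it (arm.finger_overhang is the distance from the TCP to the fingertips, in m); z points along the fingers, y is the line along which they close (so a half turn about z gives the same grasp; the last joint's range is limited). The gripper opens to 85 mm and grips with 20 to 120 N. Pads are 22 mm wide; open, the fingers measure 114 mm over their backs; the gripper's body (76 mm by 85 mm) begins 54 mm behind the grasp point. The pads swing forward as they close: fully open they stand 13 mm farther back than shut.
Start: joints at [1.181, 0.521, -0.036, 1.599, 0.021, 1.021, -0.113], TCP at [0.196, -0.593, 0.405] pointing down, gripper open.
Joint ranges: [-2.91, 2.91], [-0.3, 2.13], [-1.5, 1.42], [0.17, 2.43], [-1.26, 4.41], [0.16, 1.93], [-2.52, 2.52]. Speed limits (rad/s): [1.89, 1.89, 2.39, 2.39, 3.01, 3.01, 3.01].

INTERFACE

Orientations are given as a unit quaternion [x, y, z, w].
In Python, from plant import arm, vision, ticket gives the robot as it stands.
- The arm moves only by the tool servo_tool, never from a script. Its argument "increments" is a list of rows, each a list of 7 numbers: the closure, from -1 (fully open) to 1 (shut), then the shift along the world's x, y, z in cm, then the turn, a rotation vector about the world's x, y, z in degrees. A call has 1 to 20 rows; each row shifts and turns the commanded pose from where the row before left it; what a row does not reach is not made up. A row lasts 1/10 s, in which the tool goes at most 50 mm and 8.59 degrees, less where a joint would pass 70% of its speed; a pose out of reach is approached as far as the arm can. A call with a gripper value outside its range is refused whole. The fingers move at their own pace and stop on an object; "newtons" is the grip in N (left out, the last holds). Time passes only in rows, so rows that do not move let the fingers close. It gives the time, the measured TCP pose, the force, the opening and the grip force at its end, in the units of the state.
- arm.state(): the state, without advancing time (a new reading comes with each control period).
- vision.capture(name): name is "scene" or "top" or "wrist"; returns a dict with "img" (420x560x3 uint8, blue, green, red), "K" (3x3 intrinsics, pixels), "k1" (the pictures are not rectified: a ray, as slopes to the right and down, at radius r is drawn at 1 + k1 r^2 times it, then the intrinsics apply), "view" (4x4, takes a point from world to camera coordinates); the wrist camera has in their place "tool_from_camera" (4x4, takes a point from camera to tool coordinates, whose origin is the TCP and whose axes are the flange's). Camera axes: x right, y up, looking along -z (the intrinsics and any distortion apply to the point x, -y, -z); pixel columns grow to the right and rows downward; lengths in m; the calibration is good to about 2 mm. A picture is of the moment at which its call begins: read the wrist's pose just before it. There is no depth.
- ticket.job_done(): hands the job in; it is judged then, once.
The state is a dict: "time": time; "joint_positions": joint angles; "qvel": joint speeds; "effort": joint torques, N m; "eef_pos": TCP position; "eef_rot": TCP orientation; "ft_force": force on the tool from outside, world axes, zero at the start; "ft_torque": the same for the moment, N m; "width": finger opening in m; "gripper_force": force on a finger pad.
Only numpy, scipy, OpenCV 4.12 (cv2) and the standard library are available. Lean on these libraries where they do the work, as an engineer would, in place of code of your own. Each camera call takes 0.05 s, during which the arm holds its last target. There are 200 camera calls.

TASK

Set up the angle rest for the next chisel: closing the gripper and using it as one finger, push the long pointer arm round until its nose points straight at the middle of the upright index tooth on the disc's rim, and let it come to rest there. Then push the short ball-ended clamping lever clockwise (seen from above) all the way to its stop, with the pointer still on the tooth, and move clear. Only push: do not pinch or lift the pointer arm, and leave the index tooth, the jar, the stone and the wrench where they are.

Things in the scene. Friction and masses are not known exactly. Their poses are not given: they have to be found in the camera images.
- rest_pivot (a point): Centre of the top face of the angle rest, a fixed dark steel disc 280 mm in diameter and 18 mm thick that lies on the bench, at the foot of the pointer's upright pivot. It never moves in a run. Its x axis is the zero direction of the disc; from run to run it is turned up to 0.4 rad either way from the bench's +x.
- pointer (a joint): Angle of the steel pointer arm about the vertical axis at rest_pivot, rad: 0 along the disc's x, growing anticlockwise from above, stops at -1.15 and 1.0. Starts 0.35 to 1.4 rad clockwise of the tooth. Friction holds it where it is left, clamped or not; 2 to 3 N at 80 mm from the pivot turns it. The arm only sits on its pin and would lift up to 30 mm if pulled up, which is not allowed.
- pointer_tip (a point): Top middle of the pointer's nose, 120 mm from the pivot; x axis outward along the arm. The arm is a straight bar 16 mm wide with upright sides from 30 to 56 mm above the bench, 22 to 104 mm from the pivot, stepping down to a nose 5 mm wide. Round hub 44 mm in diameter with a black cap up to 69 mm above the bench. 12 mm of air between bar and disc.
- index_point (a point): Middle of the top inner edge of the index tooth, 125 mm from the pivot, 52 mm above the bench: an upright steel tooth 8 mm wide and 14 mm deep on a 26 mm wide foot at the disc's rim. Its x axis runs straight outward from the pivot, y along the rim (anticlockwise). The pointer is on the tooth when pointer_tip lies on this x axis seen from above.
- index (a joint): Angle of the index tooth about the same pivot, measured like joint pointer: the pointer is to have the same value. Differs from run to run; it is stiff (over 10 N at the tooth) and must stay where it is.
- clamp (a joint): Turn of the clamping lever, rad: 0 fully open (lever pointing along the disc's y axis, outward off the disc), growing clockwise seen from above to its stop at 1.5 (lever nearly along the disc's x axis). Starts between 0 and 0.35; friction holds it where it is left; about 2 N at 45 mm from its pivot turns it.
- clamp_pivot (a point): Top centre of the clamping lever's hub, 56 mm above the bench, on its vertical axis; in the disc's frame it lies 10 mm towards -x and 105 mm towards +y from rest_pivot. The hub is 26 mm in diameter.
- clamp_knob (a point): Centre of the black ball (28 mm in diameter) on the end of the clamping lever, 70 mm from clamp_pivot and 44 mm above the bench. The lever between hub and ball is a bar 12 mm wide whose sides run from 34 to 52 mm above the bench, bare from 13 to 57 mm from its axis.
- jar: Amber glass jar with a steel lid, 60 mm in diameter, 75 mm tall, loose; origin at the centre of its underside. Bystander.
- stone: Grey whetstone, 150 x 50 x 25 mm (its x, y, z), loose; origin at the centre of its underside. Bystander.
- wrench: Steel wrench lying flat along its x axis, loose. Bystander.

How it is judged:
On the way, in this order (a step that is already met when the one before it is completed fails the run):
1. the pointer stands still, pointing at the tooth, with the clamping lever still open (y of pointer_tip in the frame of index_point between -0.006 and 0.006 m and velocity of joint pointer between -0.05 and 0.05 rad/s and value of joint clamp below 0.7 rad), for 0.3 s.
2. the clamping lever is at its stop with the pointer on the tooth (y of pointer_tip in the frame of index_point between -0.006 and 0.006 m and value of joint clamp above 1.4 rad), for 0.2 s.
At the end, for the whole second after the job is handed in: The pointer's nose is within 6 mm sideways of the middle line of the index tooth, the clamping lever is turned past 1.4 rad (stop at 1.5), both are still, the tooth is within 5 mm and the bystanders within 15 mm of where they were (all of step 2 and velocity of joint pointer between -0.05 and 0.05 rad/s and velocity of joint clamp between -0.05 and 0.05 rad/s and distance of index_point from where it was at the start of the episode below 0.005 m and distance of each of jar, stone, wrench from where it was at the start of the episode below 0.015 m); the robot touches nothing.
It fails at once if the pointer arm is lifted more than 8 mm off its seat (height (world z) of pointer_tip above 0.064 m).
It fails at once if the index tooth is moved more than 5 mm (distance of index_point from where it was at the start of the episode above 0.005 m).
It fails at once if the jar is moved more than 15 mm or lifted (distance of jar from where it was at the start of the episode above 0.015 m).
It fails at once if the stone is moved more than 15 mm or lifted (distance of stone from where it was at the start of the episode above 0.015 m).
It fails at once if the wrench is moved more than 15 mm or lifted (distance of wrench from where it was at the start of the episode above 0.015 m).
It also fails if it takes over 46 s, if anything falls off the work surface, if the arm or the gripper's body presses on something with over 40 N, if the wrist force passes 120 N, or if a joint passes its speed limit or range.

## Working session

There is one attempt and no reset: what is moved stays moved. The work goes in short steps, Python scripts to look and compute and a tool call to move; the robot and the scene stay as the last step left them, time stands still between calls to the robot, and variables do not carry over. Pictures are saved under pics/ and viewed, at most 10 in all, crops included, and the job is handed in when it is done.

Besides the shell and the picture viewer there is one more tool, called after "Call:" as name(argument=value, ...), one argument or row to a line, values as JSON. servo_tool: Moves the arm, as the interface text tells. Its arguments: {"type":"object","properties":{"increments":{"type":"array","items":{"type":"array","items":{"type":"number"}}},"newtons":{"type":"number"}},"required":["increments"]}

```bash
mkdir -p pics; cat > h.py <<'E'
import numpy as np, cv2
from plant import arm, vision, ticket
def cam(n):
    c=vision.capture(n); return c
def ray(c,u,v,V=None):
    K=np.array(c["K"]); p=np.array([(u-K[0,2])/K[0,0],(v-K[1,2])/K[1,1]]); q=p.copy()
    for _ in range(20): q=p/(1+c["k1"]*(q@q))
    W=np.linalg.inv(np.array(c["view"])); d=W[:3,:3]@np.array([q[0],-q[1],-1]); return W[:3,3],d
def onz(c,u,v,z):
    o,d=ray(c,u,v); return (o+d*(z-o[2])/d[2])
def proj(c,P):
    V=np.array(c["view"]); p=V[:3,:3]@np.array(P)+V[:3,3]; q=np.array([p[0],-p[1]])/-p[2]
    q=q*(1+c["k1"]*(q@q)); K=np.array(c["K"]); return K[0,0]*q[0]+K[0,2],K[1,1]*q[1]+K[1,2]
E
python3 - <<'E'
from h import *
import pickle
s=arm.state(); print(s, getattr(arm,'finger_overhang',None))
for n in("top","scene"):
    c=cam(n); pickle.dump(dict(c),open(n+".pkl","wb")); cv2.imwrite(f"pics/{n}0.png",cv2.resize(c["img"],(784,588),interpolation=cv2.INTER_CUBIC)); print(np.linalg.inv(c["view"])[:3,3],c["K"],c["k1"])
E
```

```text
{'time': 0.0, 'joint_positions': array([ 1.18078644,  0.52204206, -0.03633418,  1.600006  ,  0.02119145,
        1.02110214, -0.11276707]), 'qvel': array([ 0.00053212, -0.00122688, -0.00097327, -0.00217876, -0.00137456,
       -0.00102794,  0.00085289]), 'effort': array([ 4.22688987e-03, -9.27065992e+01,  1.98104873e+00, -3.69934523e+01,
        1.77542714e-02,  8.11497797e-03,  1.49198098e-05]), 'eef_pos': array([ 0.19642967, -0.5931821 ,  0.40410878]), 'eef_rot': array([ 9.87240317e-01,  1.59236344e-01, -1.29416426e-04, -5.71987326e-04]), 'ft_force': array([ 0.1505931 ,  0.01398353, -0.03271518]), 'ft_torque': array([-0.06205012,  0.08107738, -0.00540288]), 'gripper_force': 0.0, 'width': 0.0853443035834912} 0.1734
[ 0.40194802 -0.03827273  1.14039782] [[445.94724866   0.         278.97593531]
 [  0.         445.94724866 207.35575872]
 [  0.           0.           1.        ]] -0.07403695898046045
[ 1.02094299 -0.86077855  0.71470137] [[473.41743811   0.         275.09972166]
 [  0.         473.41743811 217.05602993]
 [  0.           0.           1.        ]] -0.05917655462214123
```

View pics/top0.png

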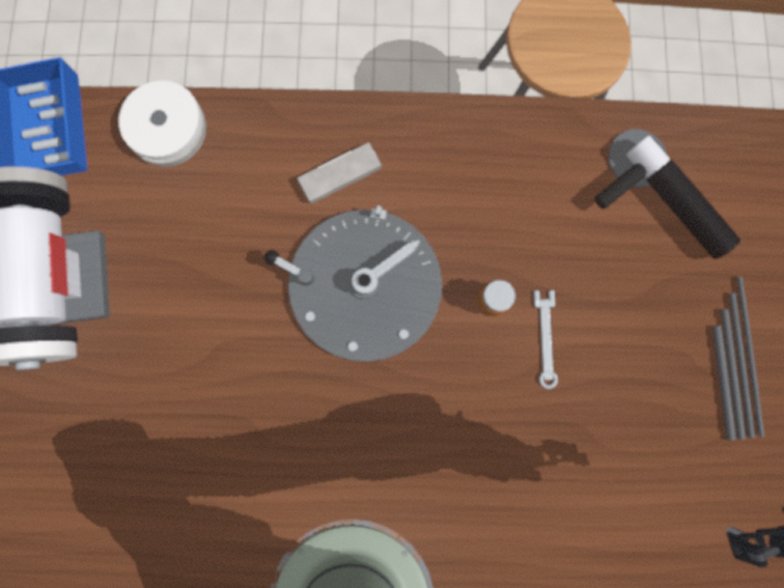

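View pics/scene0.png

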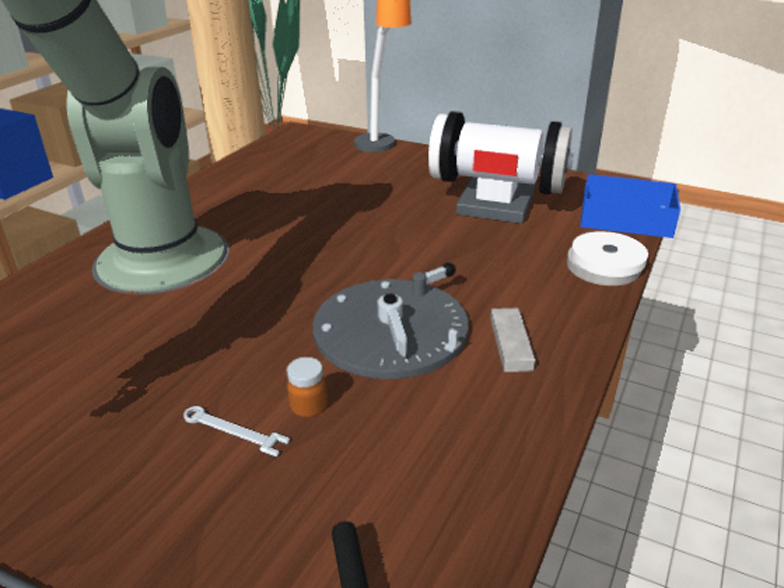

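The top view shows, in 784-px coordinates, the pivot cap at (365,280), nose at (417,242), tooth at (379,212), clamp hub at (306,278) and ball at (271,256). The jar is at (499,296), the stone at (339,172) and the wrench near (546,338). Next I'll measure with an enlarged crop.

```bash
cat > m.py <<'E'
from h import *
import pickle
c=pickle.load(open("top.pkl","rb")); im=c["img"]
x0,y0=185,140
cv2.imwrite("pics/crop1.png",cv2.resize(im[140:240,185:318],(798,600),interpolation=cv2.INTER_CUBIC))
f=lambda u,v,z:onz(c,u/1.4,v/1.4,z).round(4)
print("cap",f(365,280,.069),"nose",f(417,242,.056),"tooth",f(379,211,.052),"hub",f(306,278,.056),"ball",f(271,257,.044),"jar",f(499,296,.075),"stone",f(339,172,.025))
# disc ellipse centre from mask of contour: dark grey
hsv=cv2.cvtColor(im,cv2.COLOR_BGR2HSV)
m=((hsv[...,1]<60)&(hsv[...,2]<150)).astype(np.uint8); m[:, :195]=0;m[:,325:]=0;m[:140]=0;m[265:]=0
m=cv2.morphologyEx(m,cv2.MORPH_CLOSE,np.ones((9,9)));m=cv2.morphologyEx(m,cv2.MORPH_OPEN,np.ones((15,15)))
k=max(cv2.findContours(m,0,1)[0],key=cv2.contourArea)
P=np.array([onz(c,*p[0],.018)[:2] for p in k],np.float32); print("disc",cv2.fitEllipse(P),len(P))
E
python3 m.py
```

```text
cap [ 0.5639 -0.0119  0.069 ] nose [ 0.6363 -0.1018  0.056 ] tooth [ 0.6921 -0.0331  0.052 ] hub [0.5669 0.0921 0.056 ] ball [0.605  0.1575 0.044 ] jar [ 0.5408 -0.2443  0.075 ] stone [0.7718 0.043  0.025 ]
disc ((0.5651207566261292, -0.009143684059381485), (0.27644550800323486, 0.27848997712135315), 157.1748046875) 309
```

View pics/crop1.png

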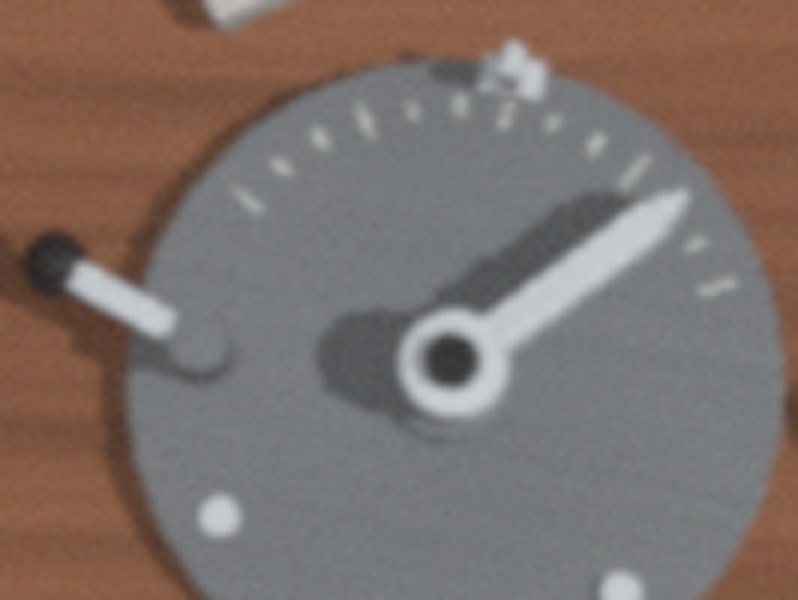

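The crop (6x, offset 185,140) shows the cap at (451,360), nose tip at (685,195), tooth near (512,60) and clamp hub at (200,345). From these the pointer is at about -0.91 rad world, the tooth about -0.175 and the disc x about -0.1. I'll move above the clockwise side of the pointer with the gripper shut.

Call:
servo_tool(
  increments=[
    [1,2.1,2.6,0,0,0,1.1],
    [1,2.1,2.6,0,0,0,1.1],
    [1,2.1,2.6,0,0,0,1.1],
    [1,2.1,2.6,0,0,0,1.1],
    [1,2.1,2.6,0,0,0,1.1],
    [1,2.1,2.6,0,0,0,1.1],
    [1,2.1,2.6,0,0,0,1.1],
    [1,2.1,2.6,0,0,0,1.1],
    [1,2.1,2.6,0,0,0,1.1],
    [1,2.1,2.6,0,0,0,1.1],
    [1,2.1,2.6,0,0,0,1.1],
    [1,2.1,2.6,0,0,0,1.1],
    [1,2.1,2.6,0,0,0,1.1],
    [1,2.1,2.6,0,0,0,1.1],
    [1,2.1,2.6,0,0,0,1.1],
    [1,2.1,2.6,0,0,0,1.1],
    [1,2.1,2.6,0,0,0,1.1],
    [1,2.1,2.6,0,0,0,1.1],
    [1,0,0,0,0,0,0],
    [1,0,0,0,0,0,0],
  ],
  newtons=60,
)

```text
time: 2.1
eef_pos: [0.5745, -0.1248, 0.4042]
eef_rot: [0.945, 0.327, -0.0, -0.0]
ft_force: [-0.6, 0.4, -0.0]
width: 0.0001
gripper_force: 0.0
```

```bash
cat >> h.py <<'E'
from scipy.spatial.transform import Rotation as R
def wcam():
    s=arm.state(); c=dict(vision.capture("wrist")); T=np.eye(4); T[:3,:3]=R.from_quat(s["eef_rot"]).as_matrix(); T[:3,3]=s["eef_pos"]
    c["view"]=np.linalg.inv(T@np.array(c["tool_from_camera"])); return c,s
E
python3 - <<'E'
from h import *
import pickle
c,s=wcam(); pickle.dump(c,open("w1.pkl","wb")); print(s["eef_pos"],R.from_quat(s["eef_rot"]).as_matrix().round(3),s["width"])
cv2.imwrite("pics/w1.png",cv2.resize(c["img"],(784,588)))
for n,P in dict(piv=(.565,-.0105,.069),tooth=(.692,-.033,.052),hub=(.567,.092,.056)).items(): print(n,proj(c,P))
E
```

```text
[ 0.57454714 -0.12484257  0.40419537] [[ 0.786  0.618 -0.001]
 [ 0.618 -0.786  0.   ]
 [-0.001 -0.001 -1.   ]] 0.00010498337219674152
piv (np.float64(176.8320757848595), np.float64(122.61483675122035))
tooth (np.float64(281.2538618533022), np.float64(23.29225437477257))
hub (np.float64(91.81278227099182), np.float64(52.204911128158216))
```

View pics/w1.png

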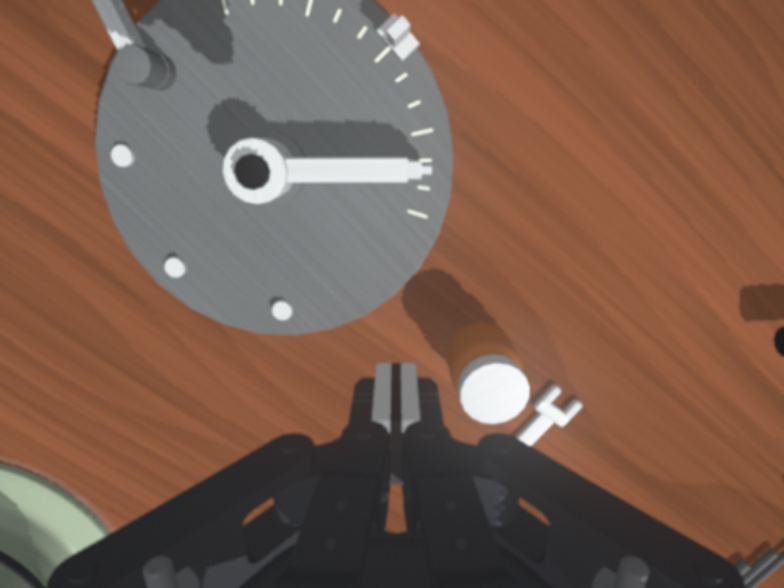

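The wrist view shows the cap at (252,171), nose end at (432,170), tooth near (395,38) and clamp hub near (136,68) in 784-px coordinates. I'll crop the tooth for a precise measurement.

```bash
python3 - <<'E'
from h import *
import pickle
c=pickle.load(open("w1.pkl","rb"))
cv2.imwrite("pics/w1c.png",cv2.resize(c["img"][0:60,245:325],(800,600),interpolation=cv2.INTER_CUBIC))
f=lambda u,v,z:onz(c,u/1.4,v/1.4,z).round(4)
print("cap",f(252,171,.069),"nose",f(432,170,.056),"hub",f(136,68,.056))
im=c["img"];h=cv2.cvtColor(im,cv2.COLOR_BGR2HSV)
m=((h[...,1]<70)&(h[...,2]<190)).astype(np.uint8); m[245:]=0;m[:,330:]=0
m=cv2.morphologyEx(m,cv2.MORPH_CLOSE,np.ones((15,15)));m=cv2.morphologyEx(m,cv2.MORPH_OPEN,np.ones((25,25)))
k=max(cv2.findContours(m,0,1)[0],key=cv2.contourArea)[:,0]; k=k[(k[:,1]>70)]
P=np.array([onz(c,*p,.018)[:2] for p in k])
from scipy.optimize import least_squares
r=least_squares(lambda q:np.hypot(*(P-q).T)-.14,[.565,-.01],loss='soft_l1',f_scale=.001);print("disc",r.x,np.abs(r.fun).mean())
E
```

```text
cap [ 0.5672 -0.0126  0.069 ] nose [ 0.6403 -0.1067  0.056 ] hub [0.5728 0.0894 0.056 ]
disc [ 0.56753419 -0.01078402] 0.0009216895964828503
```

View pics/w1c.png

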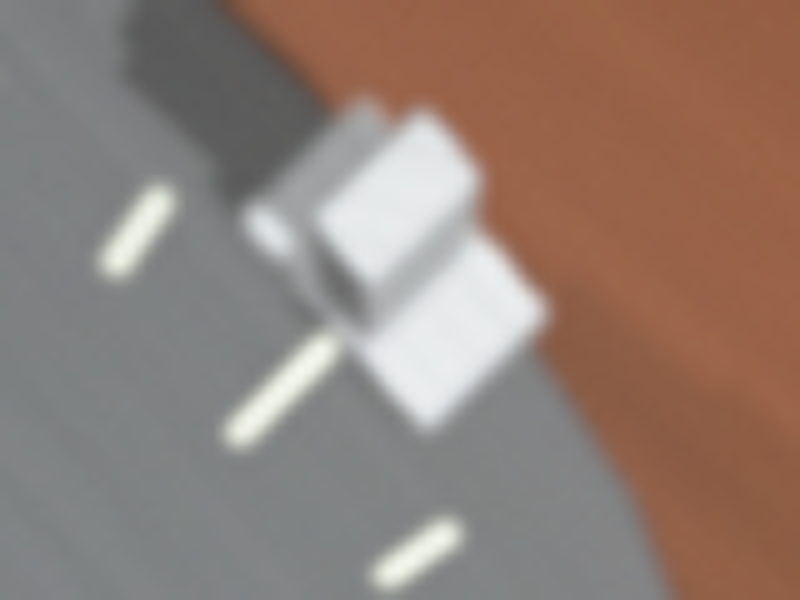

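The tooth's top face is sharp in the crop. Its inner edge runs (318,215)-(372,282), midpoint (345,248), and its outer edge runs (425,108)-(482,185).

```bash
python3 - <<'E'
from h import *
import pickle
c=pickle.load(open("w1.pkl","rb"))
f=lambda u,v,z:onz(c,245+u/10-.5,v/10-.5,z)[:2]
a=f(345,248,.052);b=f(453,147,.052);print("tooth",a,b,np.arctan2(*(b-a)[::-1]), np.linalg.norm(f(318,215,.052)-f(372,282,.052)))
cap=onz(c,252/1.4-.5,171/1.4-.5,.069)[:2]; nose=onz(c,432/1.4-.5,170/1.4-.5,.056)[:2]
for p in(cap,np.array([.5675,-.0108])): print(p,np.arctan2(*(a-p)[::-1]),np.linalg.norm(a-p),np.arctan2(*(nose-p)[::-1]),np.linalg.norm(nose-p))
E
```

```text
tooth [ 0.69009189 -0.03192941] [ 0.7026378  -0.03432424] -0.18861631094537518 0.007384255415212062
[ 0.56725257 -0.01200194] -0.16082287691092229 0.12444517584572945 -0.9101473453033587 0.11910675724146118
[ 0.5675 -0.0108] -0.17067879259011665 0.12439945258164942 -0.917927677469362 0.11990760401756005
```

Call:
servo_tool(
  increments=[
    [1,0.2,0.6,-1.9,0,0,0],
    [1,0.2,0.6,-1.9,0,0,0],
    [1,0.2,0.6,-1.9,0,0,0],
    [1,0.2,0.5,-1.9,0,0,0],
    [1,0.2,0.5,-1.9,0,0,0],
    [1,0.2,0.5,-2.0,0,0,0],
    [1,0,0,-2.0,0,0,0],
    [1,0,0,-2.0,0,0,0],
    [1,0,0,-2.0,0,0,0],
    [1,0,0,-2.0,0,0,0],
    [1,0,0,0,0,0,0],
    [1,0,0,0,0,0,0],
  ],
)

```text
time: 3.35
eef_pos: [0.5863, -0.0931, 0.2101]
eef_rot: [0.945, 0.326, -0.0, 0.0]
ft_force: [-0.4, -0.1, 0.5]
width: 0.0006
gripper_force: 0.0
```

```bash
cat > plan.py <<'E'
import sys
from h import *
piv=np.array([.5673,-.0115]); s=arm.state(); p=s["eef_pos"]; M=R.from_quat(s["eef_rot"]).as_matrix(); yaw=np.arctan2(M[1,1],M[0,1])
print("pos",p,"yaw",yaw,"F",s["ft_force"],"t",s["time"])
a,b,n,off=map(float,sys.argv[1:5]); cur=p[:2]; cy=yaw; 
for f in np.linspace(a,b,int(n)):
    d=np.array([np.cos(f),np.sin(f)]); P=piv+.075*d+off*np.array([d[1],-d[0]])
    st=np.round((P-cur)*100,2); rz=round(np.degrees(f-cy),1); print([1,*map(float,st),0,0,0,float(rz)]); cur=cur+st/100; cy+=np.radians(rz)
E
python3 plan.py -0.912 -0.26 16 .019
```

```text
pos [ 0.58626209 -0.0930612   0.21008016] yaw -0.9065434430114305 F [-0.35548767 -0.07555531  0.549974  ] t 3.35
[1, 1.19, 1.06, 0, 0, 0, -0.3]
[1, 0.31, 0.14, 0, 0, 0, 2.5]
[1, 0.3, 0.16, 0, 0, 0, 2.5]
[1, 0.29, 0.16, 0, 0, 0, 2.5]
[1, 0.28, 0.18, 0, 0, 0, 2.4]
[1, 0.28, 0.2, 0, 0, 0, 2.5]
[1, 0.27, 0.2, 0, 0, 0, 2.5]
[1, 0.26, 0.21, 0, 0, 0, 2.5]
[1, 0.25, 0.23, 0, 0, 0, 2.5]
[1, 0.23, 0.24, 0, 0, 0, 2.5]
[1, 0.23, 0.24, 0, 0, 0, 2.5]
[1, 0.22, 0.26, 0, 0, 0, 2.5]
[1, 0.21, 0.26, 0, 0, 0, 2.5]
[1, 0.19, 0.28, 0, 0, 0, 2.5]
[1, 0.18, 0.28, 0, 0, 0, 2.5]
[1, 0.17, 0.29, 0, 0, 0, 2.4]
```

Call:
servo_tool(
  increments=[
    [1,0.4,0.36,0,0,0,0],
    [1,0.4,0.36,0,0,0,0],
    [1,0.4,0.36,0,0,0,0],
    [1,0.3,0.14,0,0,0,2.5],
    [1,0.3,0.16,0,0,0,2.5],
    [1,0.3,0.16,0,0,0,2.5],
    [1,0.28,0.18,0,0,0,2.5],
    [1,0.28,0.2,0,0,0,2.5],
    [1,0.27,0.2,0,0,0,2.5],
    [1,0.26,0.21,0,0,0,2.5],
    [1,0.25,0.23,0,0,0,2.5],
    [1,0.23,0.24,0,0,0,2.5],
    [1,0.23,0.24,0,0,0,2.5],
    [1,0.22,0.26,0,0,0,2.5],
    [1,0.21,0.26,0,0,0,2.5],
    [1,0.19,0.28,0,0,0,2.5],
    [1,0.18,0.28,0,0,0,2.5],
    [1,0.17,0.29,0,0,0,2.5],
    [1,0,0,0,0,0,0],
    [1,0,0,0,0,0,0],
  ],
)

```text
time: 5.35
eef_pos: [0.6354, -0.0481, 0.2099]
eef_rot: [0.79, 0.613, 0.0, 0.0]
ft_force: [0.2, 0.3, 0.4]
width: -0.0005
gripper_force: 0.0
```

```bash
python3 plan.py -0.2 -0.168 2 .019; python3 - <<'E'
from h import *
import pickle
c,s=wcam(); pickle.dump(c,open("w2.pkl","wb")); cv2.imwrite("pics/w2.png",cv2.resize(c["img"],(784,588)))
t=cam("top");pickle.dump(dict(t),open("t2.pkl","wb"))
E
```

```text
pos [ 0.63535394 -0.04805611  0.20990009] yaw -0.25218663411989223 F [0.2350921  0.25514747 0.43417799] t 5.35
[1, 0.17, 0.3, 0, 0, 0, 3.0]
[1, 0.1, 0.23, 0, 0, 0, 1.8]
```

View pics/w2.png

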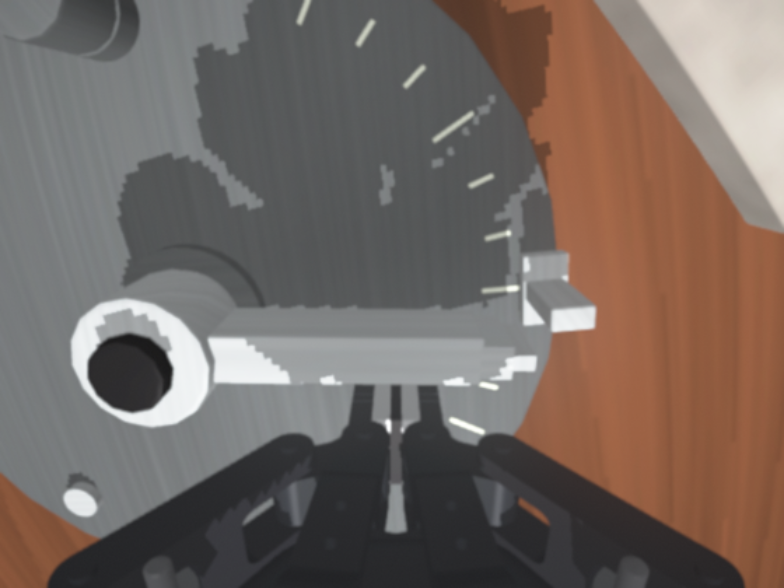

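The view shows the nose end top at (536,363), the tooth's top inner edge mid at about (551,319) and the cap at (130,373). The bar is in contact, just short of the tooth.

```bash
python3 - <<'E'
from h import *
import pickle
c=pickle.load(open("w2.pkl","rb"));f=lambda u,v,z:onz(c,u/1.4-.5,v/1.4-.5,z)[:2]
cap=f(130,373,.069);n=f(536,363,.056);a=f(551,319,.052);b=f(595,319,.052);ang=lambda q:np.arctan2(*q[::-1])
P=np.array([.5673,-.0115]);print(cap,n,a,b)
# bar top centreline
l=f(215,361,.056);r=f(480,364,.056);print("bar",ang(r-l))
for p in(cap,P):print(ang(n-p),ang(a-p),np.linalg.norm(n-p),np.linalg.norm(a-p))
E
```

```text
[ 0.56878806 -0.00974477] [ 0.68192935 -0.04219854] [ 0.68946553 -0.03086386] [ 0.70280321 -0.03435276]
bar -0.2622542663822251
-0.27934274021956323 -0.17324997257304703 0.11770385739743248 0.12251149661455403
-0.26166668012833316 -0.15719734463879473 0.11866881532275254 0.12369064255643948
```

Call:
servo_tool(
  increments=[
    [1,0.09,0.18,0,0,0,1.5],
    [1,0.09,0.18,0,0,0,1.5],
    [1,0.08,0.18,0,0,0,1.5],
    [1,0.08,0.18,0,0,0,1.5],
    [1,0,0,0,0,0,0],
    [1,0,0,0,0,0,0],
    [1,0,0,0,0,0,0],
  ],
)

```text
time: 6.15
eef_pos: [0.6385, -0.0409, 0.2096]
eef_rot: [0.757, 0.653, 0.0, -0.0]
ft_force: [1.1, -0.7, -0.5]
width: 0.0002
gripper_force: 0.3
```

```bash
python3 - <<'E'
from h import *
import pickle
c,s=wcam(); pickle.dump(c,open("w3.pkl","wb")); cv2.imwrite("pics/w3.png",cv2.resize(c["img"],(784,588)));print(s["eef_pos"],s["time"])
E
```

```text
[ 0.63847446 -0.04085326  0.2096408 ] 6.15
```

View pics/w3.png

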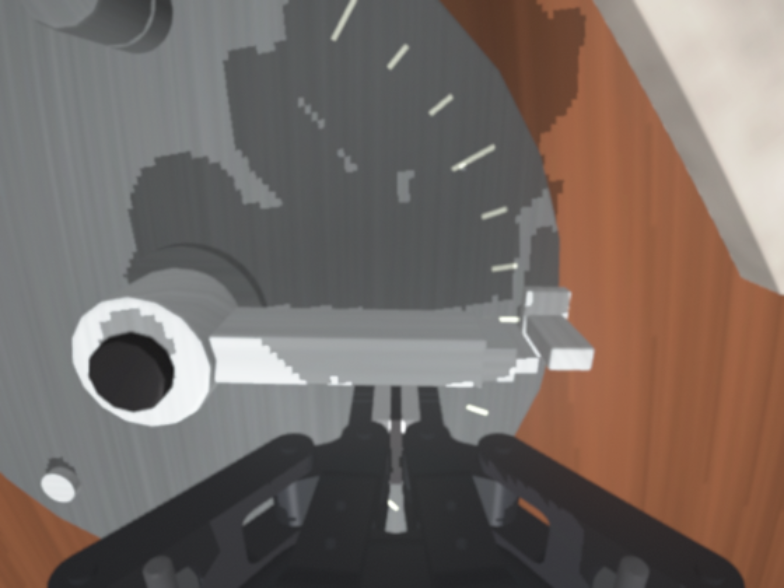

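The tooth's top inner edge mid is now at about (551,358) and the nose end top at about (536,365). The pointer is nearly aligned.

```bash
python3 - <<'E'
from h import *
import pickle
c=pickle.load(open("w3.pkl","rb"));f=lambda u,v,z:onz(c,u/1.4-.5,v/1.4-.5,z)[:2]
ang=lambda q:np.arctan2(*q[::-1])
cap=f(131,373,.069);a=f(551,358,.052);l=f(215,361,.056);r=f(480,364,.056)
for p in(cap,np.array([.5673,-.0115])):print(p,ang(f(536,365,.056)-p),ang(a-p),ang(r-l))
cv2.imwrite("pics/w3c.png",cv2.resize(c["img"][215:285,345:430],(728,600),interpolation=cv2.INTER_CUBIC))
E
```

```text
[ 0.56841194 -0.00976205] -0.17929158724143937 -0.1751206548461857 -0.15616364454886542
[ 0.5673 -0.0115] -0.16312470806444476 -0.15975112719046383 -0.15616364454886542
```

View pics/w3c.png

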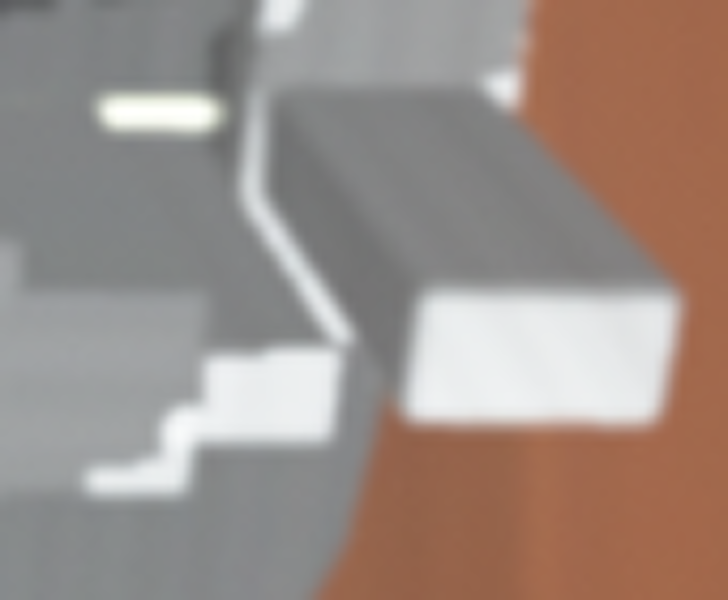

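The nose sits within about 0.5 mm of the tooth's middle line. I'll back off along the push direction, lift, and go over to the anticlockwise side of the lever.

Call:
servo_tool(
  increments=[
    [1,-0.1,-0.5,0,0,0,0],
    [1,-0.1,-0.5,0,0,0,0],
    [1,-0.1,-1,0,0,0,0],
    [1,-0.2,-1,0,0,0,0],
    [1,0,0,2.4,0,0,0],
    [1,0,0,2.4,0,0,0],
    [1,0,0,2.4,0,0,0],
    [1,0,0,2.4,0,0,0],
    [1,0,0,2.4,0,0,0],
  ],
)

```text
time: 7.1
eef_pos: [0.6333, -0.0721, 0.3307]
eef_rot: [0.757, 0.653, -0.0, 0.0]
ft_force: [0.7, -0.5, 0.5]
width: -0.0
gripper_force: 0.0
```

Call:
servo_tool(
  increments=[
    [1,-0.5,1.6,0,0,0,5],
    [1,-0.5,1.6,0,0,0,5],
    [1,-0.5,1.6,0,0,0,5],
    [1,-0.5,1.6,0,0,0,5],
    [1,-0.5,1.6,0,0,0,5],
    [1,-0.5,1.6,0,0,0,5],
    [1,-0.5,1.6,0,0,0,5],
    [1,-0.5,1.6,0,0,0,5],
    [1,-0.5,1.6,0,0,0,5],
    [1,-0.5,1.6,0,0,0,5],
    [1,-0.5,1.6,0,0,0,5],
    [1,-0.5,1.6,0,0,0,5],
    [1,-0.5,1.6,0,0,0,5],
    [1,-0.5,1.5,0,0,0,5],
    [1,0,0,0,0,0,0],
    [1,0,0,0,0,0,0],
  ],
)

```text
time: 8.7
eef_pos: [0.5638, 0.1511, 0.3296]
eef_rot: [0.246, 0.969, -0.0, 0.0]
ft_force: [-0.0, -0.2, -0.6]
width: -0.0002
gripper_force: 0.0
```

```bash
python3 - <<'E'
from h import *
import pickle
c,s=wcam(); pickle.dump(c,open("w4.pkl","wb")); cv2.imwrite("pics/w4.png",cv2.resize(c["img"],(784,588)));print(s["eef_pos"],s["time"],s["joint_positions"].round(2))
for n,P in dict(hub=(.57,.094,.056),ball=(.605,.1575,.044)).items(): print(n,np.array(proj(c,P))*1.4)
E
```

```text
[0.56379914 0.15105435 0.32959804] 8.7 [ 0.17  0.66 -0.79  1.75  0.55  0.97  0.24]
hub [317.97721742 344.55160392]
ball [439.02094002 336.94594028]
```

View pics/w4.png

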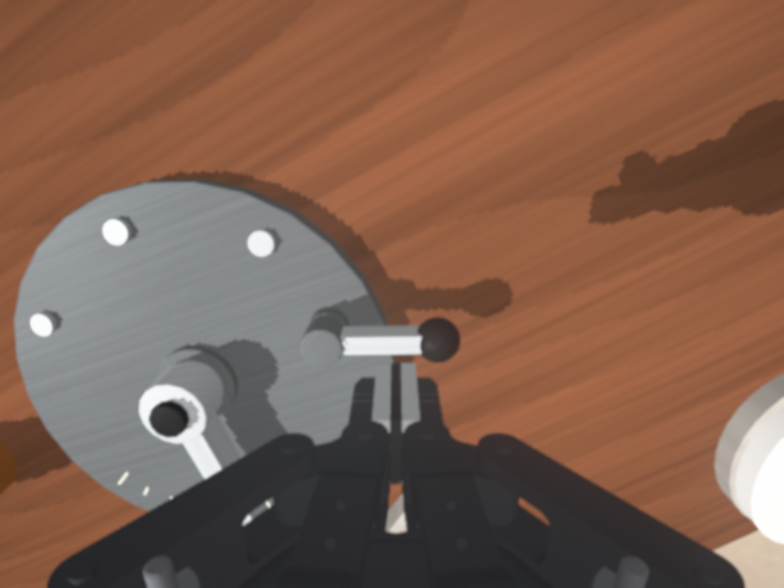

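The lever lies where predicted, with the hub at (321,345) and the ball at (439,340). I'll check the landing point.

```bash
python3 - <<'E'
from h import *
import pickle
c=pickle.load(open("w4.pkl","rb"));s=arm.state();M=R.from_quat(s["eef_rot"]).as_matrix();p=s["eef_pos"]
f=lambda u,v,z:onz(c,u/1.4-.5,v/1.4-.5,z)[:2]
h=f(321,346,.056);b=f(439,340,.044);l=f(345,345,.052);r=f(420,345,.052);print(h,b,np.arctan2(*(b-h)[::-1]),np.arctan2(*(r-l)[::-1]),np.linalg.norm(b-h))
for k in(-.011,.011):
  for j in(-.016,.016): print(np.array(proj(c,np.array([*p[:2],.044])+M@[k,j,0]))*1.4)
print(M[:,0],M[:,1])
d=np.array([np.cos(1.067),np.sin(1.067)]);n=np.array([-d[1],d[0]]);q=p[:2]-h;print("r",q@d,"off",q@n)
E
```

```text
[0.57106772 0.09495611] [0.60620487 0.15639836] 1.051315388236633 1.0739715031339245 0.07077971983955623
[370.81670777 303.51867685]
[424.29590152 303.55471841]
[370.19644786 268.0468549 ]
[425.09916513 268.08977844]
[-8.78382871e-01  4.77957559e-01 -3.20378293e-04] [ 4.77957666e-01  8.78382700e-01 -5.49542828e-04]
r 0.04543823023177578 off 0.03317596963033445
```

Call:
servo_tool(
  increments=[
    [1,-0.1,-0.2,-1.9,0,0,0],
    [1,-0.1,-0.2,-1.9,0,0,0],
    [1,-0.1,-0.2,-2.0,0,0,0],
    [1,-0.1,-0.2,-2.0,0,0,0],
    [1,0,0,-1.9,0,0,0],
    [1,0,0,-1.9,0,0,0],
    [1,0,0,0,0,0,0],
    [1,0,0,0,0,0,0],
  ],
)

```text
time: 9.55
eef_pos: [0.5598, 0.1435, 0.214]
eef_rot: [0.246, 0.969, -0.0, -0.0]
ft_force: [-0.3, -0.2, 0.5]
width: -0.0
gripper_force: 0.0
```

```bash
sed -e 's/piv=.*; s=/piv=np.array([.571,.095]); s=/' -e 's/\.075\*d+off\*np.array(\[d\[1\],-d\[0\]\])/.036*d+off*np.array([-d[1],d[0]])/' plan.py > plan2.py; python3 plan2.py 1.06 -0.04 23 .018
```

```text
pos [0.55983775 0.14345722 0.21402866] yaw 1.0740274448182399 F [-0.28702621 -0.19402285  0.50084039] t 9.55
[1, 1.31, -0.83, 0, 0, 0, -0.8]
[1, 0.2, -0.01, 0, 0, 0, -2.9]
[1, 0.2, -0.02, 0, 0, 0, -2.8]
[1, 0.19, -0.04, 0, 0, 0, -2.9]
[1, 0.2, -0.04, 0, 0, 0, -2.9]
[1, 0.19, -0.06, 0, 0, 0, -2.8]
[1, 0.2, -0.06, 0, 0, 0, -2.9]
[1, 0.18, -0.07, 0, 0, 0, -2.9]
[1, 0.19, -0.09, 0, 0, 0, -2.8]
[1, 0.18, -0.09, 0, 0, 0, -2.9]
[1, 0.17, -0.1, 0, 0, 0, -2.9]
[1, 0.17, -0.11, 0, 0, 0, -2.8]
[1, 0.16, -0.11, 0, 0, 0, -2.9]
[1, 0.16, -0.13, 0, 0, 0, -2.8]
[1, 0.15, -0.13, 0, 0, 0, -2.9]
[1, 0.15, -0.14, 0, 0, 0, -2.9]
[1, 0.13, -0.15, 0, 0, 0, -2.8]
[1, 0.13, -0.15, 0, 0, 0, -2.9]
[1, 0.12, -0.17, 0, 0, 0, -2.9]
[1, 0.12, -0.16, 0, 0, 0, -2.8]
[1, 0.1, -0.17, 0, 0, 0, -2.9]
[1, 0.1, -0.18, 0, 0, 0, -2.9]
[1, 0.09, -0.18, 0, 0, 0, -2.8]
```

Call:
servo_tool(
  increments=[
    [1,0.44,-0.28,0,0,0,-0.3],
    [1,0.44,-0.28,0,0,0,-0.3],
    [1,0.44,-0.28,0,0,0,-0.2],
    [1,0.2,-0.01,0,0,0,-2.9],
    [1,0.2,-0.02,0,0,0,-2.8],
    [1,0.19,-0.04,0,0,0,-2.9],
    [1,0.2,-0.04,0,0,0,-2.9],
    [1,0.19,-0.06,0,0,0,-2.8],
    [1,0.2,-0.06,0,0,0,-2.9],
    [1,0.18,-0.07,0,0,0,-2.9],
    [1,0.19,-0.09,0,0,0,-2.8],
    [1,0.18,-0.09,0,0,0,-2.9],
    [1,0.17,-0.1,0,0,0,-2.9],
    [1,0.17,-0.11,0,0,0,-2.8],
    [1,0.16,-0.11,0,0,0,-2.9],
    [1,0.16,-0.13,0,0,0,-2.8],
    [1,0.15,-0.13,0,0,0,-2.9],
    [1,0.15,-0.14,0,0,0,-2.9],
    [1,0.13,-0.15,0,0,0,-2.8],
    [1,0.13,-0.15,0,0,0,-2.9],
  ],
)

```text
time: 11.55
eef_pos: [0.6027, 0.1207, 0.2141]
eef_rot: [0.629, 0.777, 0.001, -0.0]
ft_force: [-0.2, 2.8, -0.8]
width: 0.0001
gripper_force: 1.3
```

Call:
servo_tool(
  increments=[
    [1,0.12,-0.17,0,0,0,-2.9],
    [1,0.12,-0.16,0,0,0,-2.8],
    [1,0.1,-0.17,0,0,0,-2.9],
    [1,0,0,0,0,0,0],
  ],
)

```text
time: 11.95
eef_pos: [0.6061, 0.1155, 0.214]
eef_rot: [0.686, 0.728, 0.0, 0.0]
ft_force: [-0.3, 0.2, -0.2]
width: 0.0001
gripper_force: 0.4
```

```bash
python3 plan2.py 0.05 -0.1 5 .018
```

```text
pos [0.60610757 0.11545896 0.21402805] yaw 0.060077978611691625 F [-0.26183529  0.18684313 -0.15838473] t 11.95
[1, -0.01, -0.07, 0, 0, 0, -0.6]
[1, 0.08, -0.13, 0, 0, 0, -2.1]
[1, 0.06, -0.14, 0, 0, 0, -2.2]
[1, 0.06, -0.13, 0, 0, 0, -2.1]
[1, 0.06, -0.14, 0, 0, 0, -2.2]
```

Call:
servo_tool(
  increments=[
    [1,0.04,-0.1,0,0,0,-1.5],
    [1,0.04,-0.1,0,0,0,-1.5],
    [1,0.04,-0.1,0,0,0,-1.5],
    [1,0,-0.1,0,0,0,-1],
    [1,0,0,0,0,0,0],
    [1,0,0,0,0,0,0],
  ],
)

```text
time: 12.55
eef_pos: [0.6068, 0.1115, 0.2137]
eef_rot: [0.719, 0.695, -0.0, 0.0]
ft_force: [1.5, 1.4, 1.1]
width: -0.0
gripper_force: 0.7
```

Call:
servo_tool(
  increments=[
    [1,0,-0.1,0,0,0,0],
    [1,0,-0.1,0,0,0,0],
    [1,0,0,0,0,0,0],
  ],
)

```text
time: 12.85
eef_pos: [0.6068, 0.1097, 0.2136]
eef_rot: [0.719, 0.695, 0.0, -0.0]
ft_force: [1.5, 2.4, -0.6]
width: 0.0002
gripper_force: 1.9
```

Call:
servo_tool(
  increments=[
    [1,0,-0.1,0,0,0,-1],
    [1,0,-0.1,0,0,0,-1],
    [1,0,0,0,0,0,0],
  ],
)

```text
time: 13.15
eef_pos: [0.607, 0.109, 0.2138]
eef_rot: [0.731, 0.682, 0.001, -0.001]
ft_force: [5.2, 10.8, -3.4]
width: 0.0001
gripper_force: 5.9
```

Call:
servo_tool(
  increments=[
    [1,0,-0.1,0,0,0,-1],
    [1,0,-0.1,0,0,0,-1],
    [1,0,0,0,0,0,0],
  ],
)

```text
time: 13.45
eef_pos: [0.6071, 0.1084, 0.2139]
eef_rot: [0.743, 0.67, 0.002, -0.001]
ft_force: [6.4, 19.1, -8.5]
width: -0.0003
gripper_force: 9.9
```

The force rise to 19 N shows the lever is at its stop. I'll back off, lift, move clear to the robot's right side and check.

Call:
servo_tool(
  increments=[
    [1,0,0.4,0,0,0,0],
    [1,0,0.8,0,0,0,0],
    [1,0,1,0,0,0,0],
    [1,0,1,0,0,0,0],
    [1,0,0,2.5,0,0,0],
    [1,0,0,2.5,0,0,0],
    [1,0,0,2.5,0,0,0],
    [1,0,0,2.5,0,0,0],
    [1,0,0,2.5,0,0,0],
    [1,0,0,2.5,0,0,0],
    [1,-2,-1,0.5,0,0,0],
    [1,-2,-1,0.5,0,0,0],
    [1,-2,-1,0.5,0,0,0],
    [1,-2,-1,0.5,0,0,0],
    [1,-2,-1,0.5,0,0,0],
    [1,-2,-1,0.5,0,0,0],
    [1,0,0,0,0,0,0],
    [1,0,0,0,0,0,0],
  ],
)

```text
time: 15.25
eef_pos: [0.487, 0.0779, 0.3941]
eef_rot: [0.743, 0.669, 0.0, 0.0]
ft_force: [-0.2, -0.4, 0.7]
width: 0.0002
gripper_force: 0.0
```

```bash
python3 - <<'E'
from h import *
import pickle
c,s=wcam(); pickle.dump(c,open("w5.pkl","wb")); cv2.imwrite("pics/w5.png",cv2.resize(c["img"],(784,588)));print(s["eef_pos"],s["time"],s["ft_force"])
for P in((.571,.095,.056),(.69,-.032,.052),(.567,-.0115,.069)):print(np.array(proj(c,P))*1.4)
E
```

```text
[0.48696877 0.07791311 0.39410048] 15.25 [-0.17373825 -0.37212598  0.71266568]
[513.21087914 225.86314597]
[662.69486708 369.20077784]
[514.982654   373.02271471]
```

View pics/w5.png

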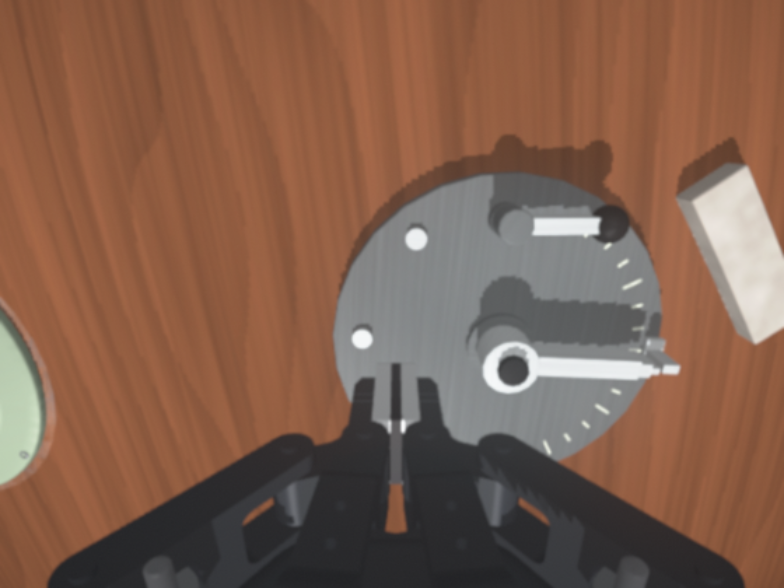

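The final view shows the nose end at (655,370) in line with the tooth top at (671,369). The lever is nearly parallel to the disc's x, with its ball at (610,223), and the gripper is well clear.

```bash
python3 -c "
from h import *
print(ticket.job_done())"
```

```text
the job is handed in; nothing more can be done
None
```

The job is handed in: the pointer's nose measured about 0.5 mm off the tooth's middle line and still looked in line at the end, the clamping lever was pushed until the force rose to 19 N at its stop, and the arm is clear; the hand-in gave no verdict.

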